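# Shut and hasp the wide sample case

### The job

Of the two metal sample cases on the bench, close up the wide, flat one: first press its ajar lid fully shut, then swing its hasp over the lid so that it lies flat with the catch standing through its slot. The tall narrow case is still in use: leave its hasp thrown open.

Things in the scene. Friction and masses are not known exactly. Their poses are not given: they have to be found in the camera images.
- wide_case: The wide flat aluminium case, fixed on the bench: 150 mm deep (its x) x 210 wide (y) x 85 high when shut. Origin: centre of its underside; -x is its front, turned roughly to the robot; z up. Lid axis along y at x +75, z 73 mm (back). On the lid only the catch: a steel loop 17 mm along x, 5 across y, 12 high above the lid top, at x -45, y 0 (lid shut). Hasp axis along y at x -83, z 88 mm
- wide_lid (a joint): Angle of the wide case's lid, rad: 0 shut (top at 85 mm), grows as the front edge rises; starts ajar at 0.35 to 0.6. Stiff hinge: it stays where it is left; about 1 to 4 N down on its middle or front half moves it, and it stops firmly at 0
- wide_hasp (a joint): Angle of the wide case's hasp, rad: a steel strap 75 mm long from its axis, 36 wide, 3 thick. 0: flat on the lid, pointing to the case's +x, catch through its slot (10 wide, 25 to 51 mm from the axis; then a plain tab to 75); 1.57: upright; starts at 1.9 to 2.3, leaning out over the front. Stiff hinge: it stays where left (about 1 N at its end moves it); firm stop at 0
- tall_hasp (a joint): Angle of the like hasp on the tall narrow case (130 mm deep, 120 wide, 130 high; lid shut), in the same sense: starts open at 1.9 to 2.3 and is to be left open. The two cases stand side by side, 0.32 to 0.44 m apart between centres, either one on the left

How it is judged:
On the way, in this order (a step that is already met when the one before it is completed fails the run):
1. the wide case's lid is pressed shut while its hasp is still up (value of joint wide_lid below 0.08 rad and value of joint wide_hasp above 1.2 rad), for 0.2 s.
2. the wide case's hasp lies over the catch (value of joint wide_hasp below 0.17 rad and value of joint wide_lid below 0.08 rad), for 0.2 s.
At the end, for the whole second after the job is handed in: The wide case's lid is shut (within 0.08 rad, 12 mm at its front edge), its hasp lies flat over the catch (within 0.17 rad, 10 degrees), and the tall case's hasp is still open (over 1.5 rad) (all of step 2 and value of joint tall_hasp above 1.5 rad); the robot touches nothing.
It fails at once if the tall case's hasp is swung upright or over (value of joint tall_hasp below 1.5 rad).
It also fails if it takes over 45 s, if anything falls off the work surface, if the arm or the gripper's body presses on something with over 40 N, if the wrist force passes 120 N, or if a joint passes its speed limit or range.

### The arm

A 7-joint arm with a two-finger parallel gripper is mounted at the origin on a cart in front of the work surface, level with it; the furniture and walls round the work are solid. World frame = base frame: x ahead of the robot, y to its left, z up, the work surface at z = 0. Lengths are in m, angles in rad, forces in N, time in s.
With the tool pointing down it reaches from about 0.4 to 0.875 m from the base axis. Payload 19.3 kg.
Tool frame: the origin (TCP) lies between the finger pads; the fingertips stand bot.tcp_to_tips ahead of it and the grasp point (between the pads) is the TCP (bot.tcp_to_tips is the distance from the TCP to the fingertips, in m); z points along the fingers, y is the line along which they close (so a half turn about z gives the same grasp; the last joint's range is limited). The gripper opens to 85 mm and grips with 20 to 120 N. Pads are 22 mm wide; open, the fingers measure 114 mm over their backs; the gripper's body (76 mm by 85 mm) begins 54 mm behind the grasp point. The pads swing forward as they close: fully open they stand 13 mm farther back than shut.
Start: joints at [1.232, 0.521, -0.036, 1.599, 0.021, 1.021, -0.113], TCP at [0.166, -0.603, 0.25] pointing down, gripper open.
Joint ranges: [-2.91, 2.91], [-0.3, 2.13], [-1.5, 1.42], [0.17, 2.43], [-1.26, 4.41], [0.16, 1.93], [-2.52, 2.52]. Speed limits (rad/s): [1.89, 1.89, 2.39, 2.39, 3.01, 3.01, 3.01].

### API

Orientations are given as [roll, pitch, yaw] about the fixed x, y, z axes, in that order (R = Rz(yaw) Ry(pitch) Rx(roll)).
In Python, from workcell import telemetry, grab_frame, bot gives the robot as it stands. The module is installed in compiled form; this text tells all that it offers.
- The arm moves only by the shell command python3 -m crank 'ROWS' [FORCE]. ROWS is text: rows parted by semicolons, each of 7 numbers parted by spaces: the finger opening in m, from 0 to 0.0854, then the shift along the tool's x, y, z in m, then the turn, a rotation vector about the tool's x, y, z in degrees. A call has exactly 8 rows; each row shifts and turns the commanded pose from where the row before left it, along the tool's axes as they then stand; what a row does not reach is not made up. A row lasts 1/12 s, in which the tool goes at most 41.7 mm and 7.16 degrees, less where a joint would pass 70% of its speed; a pose out of reach is approached as far as the arm can. A call with a gripper value outside its range is refused whole. The fingers move at their own pace and stop on an object; FORCE is the grip in N (left out, the last holds). Time passes only in rows, so rows that do not move let the fingers close, or fill a call up. It gives the time, the measured TCP pose, the force, the opening and the grip force at its end, in the units of the state.
- telemetry.observe(): the state, without advancing time (a new reading comes with each control period).
- grab_frame(name): name is "scene" or "top" or "wrist"; returns a dict with "pixels" (480x640x3 uint8, red, green, blue), "depth" (480x640 float32, m along the optical axis (not along the pixel's ray), 0 where there is no reading), "vertical_fov" (degrees; the focal length in pixels is half the picture's height over the tangent of half this angle, whatever the lens; pixels are square), "cx", "cy" (the principal point, pixels), "R" (3x3) and "t" (3): a world point X has camera coordinates R X + t; the wrist camera has in their place "hand_eye" (4x4, takes a point from camera to tool coordinates, whose origin is the TCP and whose axes are the flange's). Camera axes: x right, y down, z forward; pixel columns grow to the right and rows downward; lengths in m; the calibration is good to about 2 mm. A picture is of the moment at which its call begins: read the wrist's pose just before it.
- bot.job_done(): hands the job in; it is judged then, once.
The state is a dict: "clock": time; "qpos": joint angles; "qd": joint speeds; "joint_efforts": joint torques, N m; "position": TCP position; "tool_rot": TCP orientation; "force": force on the tool from outside, world axes, zero at the start; "moment": the same for the moment, N m; "grip_width": finger opening in m; "finger_force": force on a finger pad.
Only numpy, scipy, OpenCV 4.12 (cv2) and the standard library are available. Lean on these libraries where they do the work, as an engineer would, in place of code of your own. Each camera call takes 0.05 s, during which the arm holds its last target. There are 200 camera calls.

## Working session

There is one attempt and no reset: what is moved stays moved. The work goes in short steps, Python scripts to look and compute and a shell command to move; the robot and the scene stay as the last step left them, time stands still between calls to the robot, and variables do not carry over. Pictures are saved under pics/ and viewed, at most 10 in all, crops included, and the job is handed in when it is done.

```bash
mkdir -p pics; cat > h.py <<'E'
import numpy as np, cv2
from workcell import telemetry, grab_frame, bot
def cloud(f):
    d=f["depth"];h,w=d.shape;fl=h/2/np.tan(np.radians(f["vertical_fov"])/2)
    u,v=np.meshgrid(np.arange(w),np.arange(h))
    P=np.stack([(u-f["cx"])/fl*d,(v-f["cy"])/fl*d,d],-1)
    if "R" in f: P=(P-np.array(f["t"]))@np.array(f["R"])
    return P
def save(f,n): cv2.imwrite(f"pics/{n}.png",f["pixels"][:,:,::-1])
E
python3 - <<'E'
from h import *
s=telemetry.observe();print({k:np.round(v,3).tolist() for k,v in s.items()},bot.tcp_to_tips)
for n in("scene","top"):
    f=grab_frame(n);save(f,n);np.savez(f"{n}.npz",P=cloud(f),px=f["pixels"]);print(n,-np.array(f["R"]).T@f["t"],f["vertical_fov"],(f["depth"]>0).mean())
E
```

```text
{'clock': 0.0, 'qpos': [1.232, 0.522, -0.036, 1.6, 0.021, 1.021, -0.113], 'qd': [-0.001, -0.0, -0.0, 0.001, -0.0, 0.001, -0.001], 'joint_efforts': [-0.001, -92.71, 1.979, -36.993, 0.018, 0.008, 0.0], 'position': [0.166, -0.602, 0.25], 'tool_rot': [-3.14, 0.0, 0.269], 'force': [0.309, 0.233, 0.131], 'moment': [0.041, -0.023, 0.013], 'finger_force': 0.0, 'grip_width': 0.086} 0.019
scene [0.24898108 0.69860494 0.58179488] 43.401868939654044 0.98900390625
top [ 0.53906017 -0.02464069  1.2070706 ] 44.102714789560714 0.99599609375
```

View pics/scene.png

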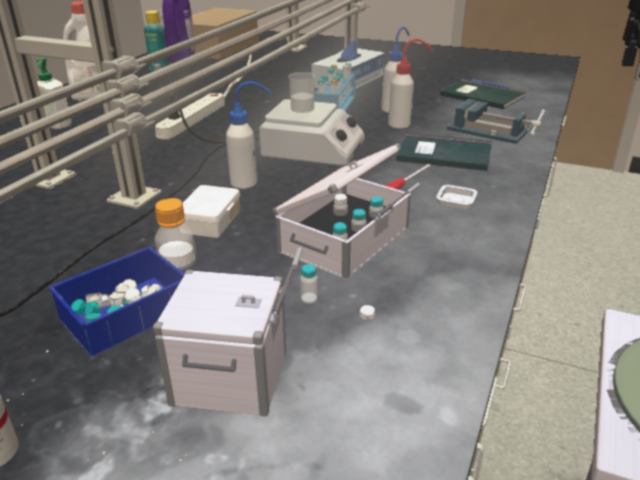

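View pics/top.png

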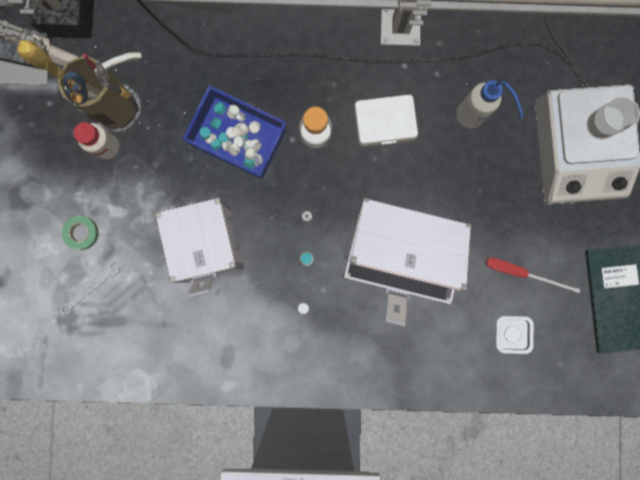

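The top view shows the wide case on the right, with its lid spanning about (345–470, 200–300) and its hasp at (397,308). The tall case is on the left at (195,240), with its hasp at (201,285). In the scene view the wide lid is ajar, and a vial stands between the cases.

```bash
python3 - <<'E'
from h import *
D=np.load("top.npz");P=D["P"];px=D["px"].astype(int)
m=np.zeros(P.shape[:2],bool);m[195:330,340:475]=1
g=px.mean(-1)
lid=m&(P[...,2]>.06)&(g>150)
hh=m&(P[...,2]>.06)
pts=P[lid]
# lid plane by robust fit
q=pts.copy()
for _ in range(6):
    c=q.mean(0);n=np.linalg.svd(q-c,full_matrices=False)[2][2];n*=np.sign(n[2]);q=pts[abs((pts-c)@n)<.004]
print("lid n",n,"c",c,"tilt",np.arccos(n[2]),len(q),len(pts))
on=lid&(abs((P-c)@n)<.006)
cn=max(cv2.findContours(on.astype(np.uint8),0,2)[0],key=cv2.contourArea)
r=cv2.boxPoints(cv2.minAreaRect(P[on][:,:2].astype(np.float32)));print("lid rect xy",r)
for v in range(270,330,4):print(v,[tuple(np.round(P[v,u]*1000).astype(int)) for u in (375,390,397,404,440)])
# tall hasp
print("tall");
for v in range(262,300,4):print(v,[tuple(np.round(P[v,u]*1000).astype(int)) for u in (195,201,207)])
im=cv2.resize(D["px"][190:340,330:490,::-1],None,fx=5,fy=4.0);im=cv2.resize(D["px"][190:335,330:490,::-1],None,fx=4,fy=4,interpolation=2);cv2.imwrite("pics/c1.png",im)
E
```

```text
lid n [ 0.54236482 -0.12093834  0.831393  ] c [ 0.60723572 -0.192314    0.1293058 ] tilt 0.589186501624989 7171 8311
lid rect xy [[ 0.5262924  -0.28308073]
 [ 0.6519534  -0.31084985]
 [ 0.69743353 -0.1050427 ]
 [ 0.5717725  -0.07727358]]
270 [(np.int64(562), np.int64(-136), np.int64(36)), (np.int64(560), np.int64(-150), np.int64(165)), (np.int64(560), np.int64(-162), np.int64(163)), (np.int64(561), np.int64(-175), np.int64(161)), (np.int64(563), np.int64(-240), np.int64(151))]
274 [(np.int64(554), np.int64(-136), np.int64(36)), (np.int64(555), np.int64(-166), np.int64(31)), (np.int64(553), np.int64(-163), np.int64(159)), (np.int64(554), np.int64(-175), np.int64(164)), (np.int64(556), np.int64(-240), np.int64(155))]
278 [(np.int64(546), np.int64(-136), np.int64(36)), (np.int64(547), np.int64(-166), np.int64(34)), (np.int64(547), np.int64(-180), np.int64(34)), (np.int64(548), np.int64(-193), np.int64(38)), (np.int64(549), np.int64(-239), np.int64(161))]
282 [(np.int64(538), np.int64(-136), np.int64(36)), (np.int64(539), np.int64(-166), np.int64(32)), (np.int64(539), np.int64(-180), np.
[... 3507 characters left out ...]
, np.int64(196), np.int64(146)), (np.int64(530), np.int64(184), np.int64(152)), (np.int64(530), np.int64(171), np.int64(162))]
286 [(np.int64(522), np.int64(190), np.int64(172)), (np.int64(520), np.int64(213), np.int64(4)), (np.int64(523), np.int64(168), np.int64(180))]
290 [(np.int64(516), np.int64(186), np.int64(192)), (np.int64(517), np.int64(174), np.int64(203)), (np.int64(517), np.int64(163), np.int64(203))]
294 [(np.int64(510), np.int64(183), np.int64(205)), (np.int64(510), np.int64(173), np.int64(205)), (np.int64(504), np.int64(200), np.int64(4))]
298 [(np.int64(496), np.int64(225), np.int64(2)), (np.int64(496), np.int64(212), np.int64(4)), (np.int64(496), np.int64(200), np.int64(3))]
```

View pics/c1.png

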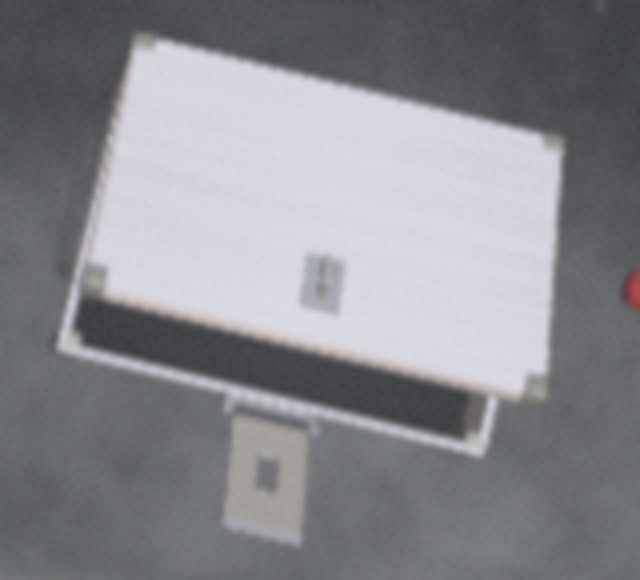

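Estimated pose of the wide case: yaw about -12.5°, origin about (0.595, -0.190), lid about 0.59 rad, hasp about 2.3 rad. The hasp axis comes out at (0.514, -0.172), which agrees with the depth readings there. The tool's x axis goes along case x, so I turn first and then travel above the press point.

```bash
python3 -m crank '0.012 0 0 0 0 0 7;0.012 0 0 0 0 0 7;0.012 0 0 0 0 0 7;0.012 0 0 0 0 0 6.9;0.012 0.018 -0.028 0 0 0 0;0.012 0.018 -0.028 0 0 0 0;0.012 0.018 -0.028 0 0 0 0;0.012 0.018 -0.028 0 0 0 0' 20
python3 -m crank '0.012 0.018 -0.028 0 0 0 0;0.012 0.018 -0.028 0 0 0 0;0.012 0.018 -0.028 0 0 0 0;0.012 0.018 -0.028 0 0 0 0;0.012 0.018 -0.028 0 0 0 0;0.012 0.018 -0.028 0 0 0 0;0.012 0.018 -0.028 0 0 0 0;0.012 0.018 -0.028 0 0 0 0'
python3 -m crank '0.012 0.018 -0.028 0 0 0 0;0.012 0.018 -0.028 0 0 0 0;0.012 0.018 -0.028 0 0 0 0;0.012 0.018 -0.028 0 0 0 0;0.012 0 0 0 0 0 0;0.012 0 0 0 0 0 0;0.012 0 0 0 0 0 0;0.012 0 0 0 0 0 0'
```

```text
clock: 0.77
position: [0.2612, -0.5074, 0.25]
tool_rot: [-3.141, 0.0, -0.218]
force: [1.3, -0.6, -1.0]
grip_width: 0.0119
finger_force: 0.0
clock: 1.43
position: [0.4504, -0.3199, 0.2502]
tool_rot: [-3.141, 0.0, -0.218]
force: [0.4, -0.1, 0.2]
grip_width: 0.0117
finger_force: 0.0
clock: 2.1
position: [0.5434, -0.2285, 0.2502]
tool_rot: [3.141, 0.0, -0.22]
force: [-0.2, 0.4, -1.4]
grip_width: 0.0121
finger_force: 0.0
```

```bash
python3 -m crank '0.012 0 0 0.014 0 0 0;0.012 0 0 0.014 0 0 0;0.012 0 0 0.014 0 0 0;0.012 0 0 0.014 0 0 0;0.012 0 0 0.014 0 0 0;0.012 0 0 0.01 0 0 0;0.012 0 0 0.01 0 0 0;0.012 0 0 0.01 0 0 0'
python3 -m crank '0.012 0 0 0.008 0 0 0;0.012 0 0 0.008 0 0 0;0.012 0 0 0.008 0 0 0;0.012 0 0 0.008 0 0 0;0.012 0 0 0.006 0 0 0;0.012 0 0 0.003 0 0 0;0.012 0 0 0 0 0 0;0.012 0 0 0 0 0 0'
```

```text
clock: 2.77
position: [0.544, -0.2281, 0.1499]
tool_rot: [3.141, -0.001, -0.219]
force: [0.2, -0.3, 2.1]
grip_width: 0.0119
finger_force: 0.6
clock: 3.43
position: [0.5442, -0.2275, 0.1093]
tool_rot: [-3.142, -0.0, -0.218]
force: [0.5, -0.1, -0.3]
grip_width: 0.0124
finger_force: 0.0
```

```bash
python3 -m crank '0.012 0 0 0.002 0 0 0;0.012 0 0 0.002 0 0 0;0.012 0 0 0.002 0 0 0;0.012 0 0 0 0 0 0;0.012 0 0 0 0 0 0;0.012 0 0 0 0 0 0;0.012 0 0 0 0 0 0;0.012 0 0 0 0 0 0'; python3 - <<'E'
from h import *
print(telemetry.observe()["force"])
f=grab_frame("top");P=cloud(f);save(f,"t2")
for v in(225,245,265):print([np.round(P[v,u]*1000).astype(int).tolist() for u in(370,385,440,455)])
E
```

```text
clock: 4.1
position: [0.5442, -0.2276, 0.1042]
tool_rot: [3.141, -0.001, -0.218]
force: [-4.8, 1.6, 17.3]
grip_width: 0.0118
finger_force: 8.8
[-4.77393145  1.58905636 17.26162109]
[[646, -119, 85], [647, -148, 81], [650, -252, 86], [650, -280, 91]]
[[608, -120, 85], [609, -149, 86], [589, -182, 436], [588, -196, 458]]
[[570, -121, 85], [571, -150, 86], [562, -176, 464], [562, -190, 488]]
```

The lid is shut: its top reads 85 mm and the press force is 17 N. Next I lift and move in front of the hasp.

```bash
python3 -m crank '0.012 0 0 -0.01 0 0 0;0.012 0 0 -0.02 0 0 0;0.012 0 0 -0.03 0 0 0;0.012 0 0 -0.03 0 0 0;0.012 0 0 -0.03 0 0 0;0.012 0 0 -0.01 0 0 0;0.012 -0.02 -0.008 0 0 0 0;0.012 -0.02 -0.008 0 0 0 0'
python3 -m crank '0.012 -0.02 -0.008 0 0 0 0;0.012 -0.02 -0.008 0 0 0 0;0.012 -0.02 -0.008 0 0 0 0;0.012 -0.02 -0.008 0 0 0 0;0.012 -0.013 0 0 0 0 0;0.012 0 0 0 0 0 0;0.012 0 0 0 0 0 0;0.012 0 0 0 0 0 0'
python3 - <<'E'
from h import *
f=grab_frame("top");P=cloud(f);cv2.imwrite("pics/c2.png",cv2.resize(f["pixels"][190:340,330:490,::-1],None,fx=4,fy=4,interpolation=2))
s=telemetry.observe();print(s["position"])
f=grab_frame("wrist");save(f,"w1");H=np.array(f["hand_eye"]);print(H.round(3))
f=grab_frame("scene");cv2.imwrite("pics/s2.png",cv2.resize(f["pixels"][80:330,220:500,::-1],None,fx=2.4,fy=2.4,interpolation=2))
E
```

```text
clock: 4.82
position: [0.5086, -0.2033, 0.2341]
tool_rot: [3.141, -0.002, -0.219]
force: [0.3, 0.1, -0.4]
grip_width: 0.012
finger_force: 0.0
clock: 5.48
position: [0.4253, -0.1521, 0.2336]
tool_rot: [3.142, -0.001, -0.218]
force: [-0.8, -0.1, -0.0]
grip_width: 0.0118
finger_force: 0.0
[ 0.42531389 -0.15212013  0.23340475]
[[ 0.    -0.945 -0.327  0.083]
 [ 1.     0.    -0.    -0.001]
 [ 0.    -0.327  0.945 -0.124]
 [ 0.     0.     0.     1.   ]]
```

View pics/c2.png

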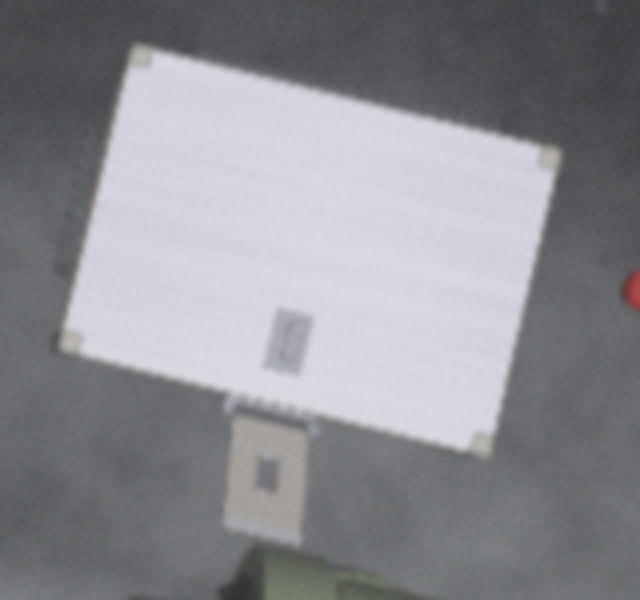

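View pics/s2.png

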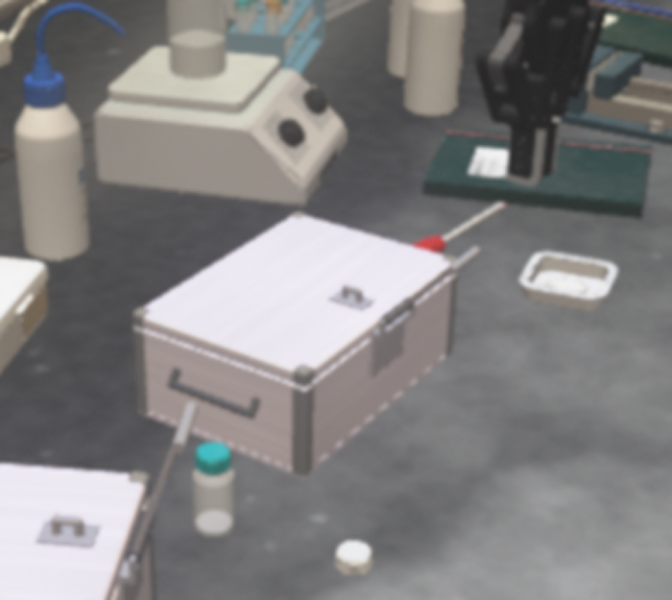

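The lid is shut flat and the hasp is at the lower centre of the crop, around (265,470). The re-measured case centre is (0.596, -0.190), which agrees with the first estimate. The gripper is in front of the hasp, so I descend and push it up and over.

```bash
python3 -m crank '0.012 0 0 0.015 0 0 0;0.012 0 0 0.02 0 0 0;0.012 0 0 0.02 0 0 0;0.012 0 0 0.02 0 0 0;0.012 0 0 0.0145 0 0 0;0.012 0 0 0 0 0 0;0.012 0.01 0 0 0 0 0;0.012 0.01 0 0 0 0 0'
python3 -m crank '0.012 0.01 0 0 0 0 0;0.012 0.01 0 0 0 0 0;0.012 0.01 0 0 0 0 0;0.012 0.01 0 0 0 0 0;0.012 0.01 0 0 0 0 0;0.012 0.01 0 0 0 0 0;0.012 0.01 0 0 0 0 0;0.012 0 0 0 0 0 0'
```

```text
clock: 6.3
position: [0.4454, -0.1565, 0.1446]
tool_rot: [3.142, -0.001, -0.218]
force: [0.8, -0.2, 1.0]
grip_width: 0.0121
finger_force: 0.0
clock: 6.97
position: [0.5145, -0.1716, 0.1438]
tool_rot: [-3.141, -0.001, -0.218]
force: [0.3, 0.6, -0.4]
grip_width: 0.012
finger_force: 0.0
```

```bash
python3 -m crank '0.012 0.01 0 0 0 0 0;0.012 0.01 0 0 0 0 0;0.012 0.007 0 0 0 0 0;0.012 0 0 0 0 0 0;0.012 0 0 0 0 0 0;0.012 0 0 0 0 0 0;0.012 0 0 0 0 0 0;0.012 0 0 0 0 0 0'; python3 - <<'E'
from h import *
s=telemetry.observe();print(s["position"],s["force"])
f=grab_frame("scene");cv2.imwrite("pics/s3.png",cv2.resize(f["pixels"][80:330,220:500,::-1],None,fx=2.4,fy=2.4,interpolation=2))
E
```

```text
clock: 7.63
position: [0.5386, -0.1772, 0.1439]
tool_rot: [3.142, -0.0, -0.218]
force: [-0.2, -0.4, 0.6]
grip_width: 0.0122
finger_force: 0.0
[ 0.5386089  -0.17717339  0.14391911] [-0.19727994 -0.39109235  0.62626995]
```

View pics/s3.png

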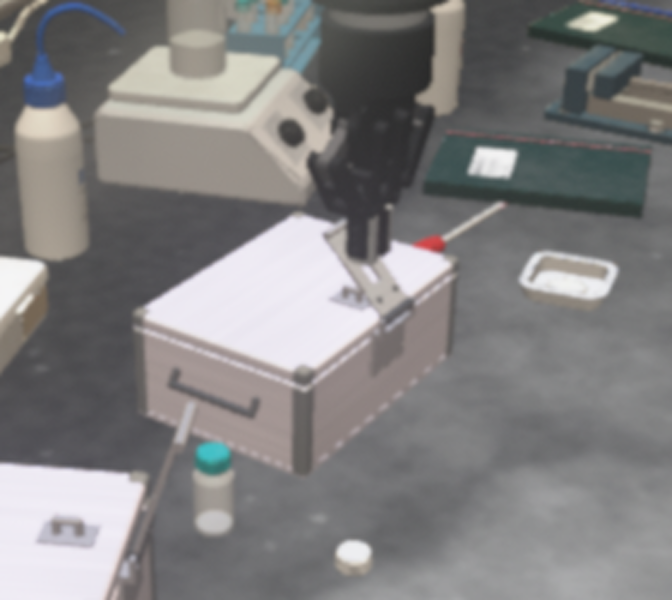

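The hasp is over at about 45° with the fingers behind it. Now I go forward and down, then press the tab.

```bash
python3 -m crank '0.012 0.008 0 0.006 0 0 0;0.012 0.007 0 0.006 0 0 0;0.012 0.01 0 0.005 0 0 0;0.012 0.008 0 0.003 0 0 0;0.012 0.008 0 0.003 0 0 0;0.012 0 0 0.005 0 0 0;0.012 0 0 0.004 0 0 0;0.012 0 0 0 0 0 0'
python3 -m crank '0.012 0 0 0.002 0 0 0;0.012 0 0 0.002 0 0 0;0.012 0 0 0.001 0 0 0;0.012 0 0 0 0 0 0;0.012 0 0 0 0 0 0;0.012 0 0 0 0 0 0;0.012 0 0 0 0 0 0;0.012 0 0 0 0 0 0'
```

```text
clock: 8.35
position: [0.5794, -0.1861, 0.1115]
tool_rot: [-3.142, -0.001, -0.218]
force: [1.9, 0.3, 5.9]
grip_width: 0.0122
finger_force: 2.7
clock: 9.02
position: [0.5797, -0.1863, 0.1093]
tool_rot: [3.142, -0.003, -0.218]
force: [-10.5, 3.5, 41.2]
grip_width: 0.0119
finger_force: 20.6
```

Firm stop at 41 N with the fingertips at about 90 mm, which is the height of a flat strap. I retreat and check.

```bash
python3 -m crank '0.012 0 0 -0.01 0 0 0;0.012 0 0 -0.02 0 0 0;0.012 0 0 -0.03 0 0 0;0.012 0 0 -0.04 0 0 0;0.012 -0.03 0 -0.02 0 0 0;0.012 -0.03 0 0 0 0 0;0.012 -0.03 0 0 0 0 0;0.012 -0.03 0 0 0 0 0'
python3 -m crank '0.012 -0.02 0 0 0 0 0;0.012 0 0 0 0 0 0;0.012 0 0 0 0 0 0;0.012 0 0 0 0 0 0;0.012 0 0 0 0 0 0;0.012 0 0 0 0 0 0;0.012 0 0 0 0 0 0;0.012 0 0 0 0 0 0'
python3 - <<'E'
from h import *
f=grab_frame("scene");cv2.imwrite("pics/s4.png",cv2.resize(f["pixels"][80:330,220:500,::-1],None,fx=2.4,fy=2.4,interpolation=2))
P=cloud(grab_frame("top"));d=P[230:300,380:430].reshape(-1,3)
o=np.array([.596,-.190]);c,s=np.cos(-.218),np.sin(-.218);q=(d[:,:2]-o)@np.array([[c,-s],[s,c]])
for a in range(-85,5,10):
    k=(q[:,0]*1000>a)&(q[:,0]*1000<a+10)&(abs(q[:,1])<.016);print(a,k.sum(),np.median(d[k,2]).round(4) if k.any() else "")
E
```

```text
clock: 9.68
position: [0.4601, -0.1598, 0.2269]
tool_rot: [3.142, -0.001, -0.218]
force: [1.5, -0.1, -0.1]
grip_width: 0.0123
finger_force: 0.0
clock: 10.35
position: [0.4424, -0.1558, 0.2266]
tool_rot: [-3.142, 0.0, -0.218]
force: [-0.1, -0.8, -0.6]
grip_width: 0.0122
finger_force: 0.0
-85 97 0.0909
-75 88 0.0902
-65 87 0.0899
-55 88 0.0898
-45 91 0.0899
-35 91 0.09
-25 87 0.0902
-15 89 0.0904
-5 89 0.0854
```

View pics/s4.png

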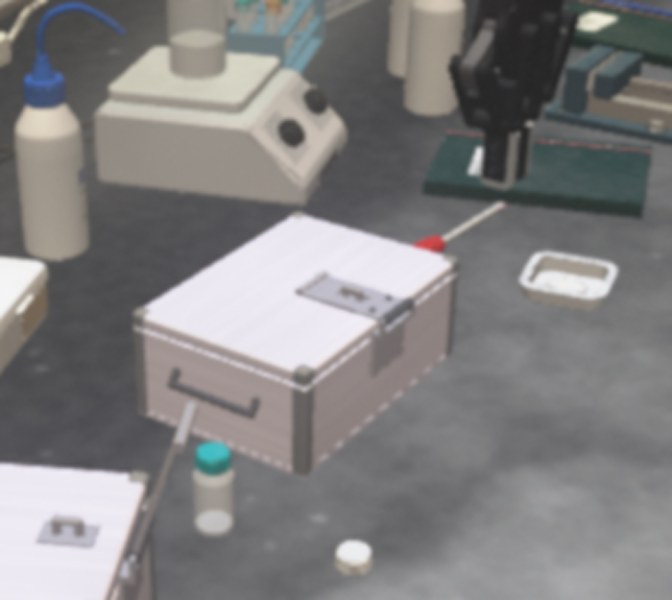

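The hasp lies flat with its strap at a uniform 90 mm, and the catch stands through the slot at about (350,292). The tall case's hasp is still open and the robot is clear.

```bash
python3 -c "from workcell import bot;print(bot.job_done())"
```

```text
the job is handed in; nothing more can be done
None
```

I pressed the wide case's lid shut, then laid its hasp flat with the catch through the slot; the tall case's hasp is still open, and the job was handed in at about 10 s (no verdict was returned).

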